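# Clip the food container shut and slide it into the free shelf bay

## Robot

A 6-joint arm with a two-finger parallel gripper is mounted at the origin on the work surface. World frame = base frame: x ahead of the robot, y to its left, z up, the work surface at z = 0. Lengths are in m, angles in rad, forces in N, time in s.
With the tool pointing down it reaches from about 0.225 to 0.875 m from the base axis. Payload 3.4 kg.
Tool frame: the origin (TCP) lies at the very end of the fingers, on their centre line; the grasp point (between the pads) lies 19 mm behind it; z points along the fingers, y is the direction in which the jaws open and shut (so a half turn about z gives the same grasp; the last joint's range is limited). The gripper opens to 85 mm and grips with 20 to 120 N. Pads are 22 mm wide; open, the fingers measure 114 mm over their backs; the gripper's body (76 mm by 85 mm) begins 54 mm behind the grasp point. The pads swing forward as they close: fully open they stand 13 mm farther back than shut.
Start: joints at [1.103, 0.276, 1.505, -0, 1.361, -0.121], TCP at [0.195, 0.541, 0.231] pointing down, gripper open.
Joint ranges: [-2.89, 2.89], [-0.75, 2.08], [0.22, 2.7], [-1.18, 4.32], [0.11, 2.71], [-2.7, 2.7]. Speed limits (rad/s): [2.57, 2.57, 3.14, 3.14, 3.14, 3.14].

## Interface

Orientations are given as a unit quaternion [w, x, y, z].
In Python, from rig import get_state, get_image, calibration, sign_off gives the robot as it stands. The module is installed in compiled form; this text tells all that it offers.
- The arm moves only by the tool drive_tool, never from a script. Its argument "targets" is one flat list of numbers, 7 for each row, row after row: the turn, a rotation vector about the tool's x, y, z in degrees, then the shift along the tool's x, y, z in mm, then the opening, from 0 (shut) to 1 (fully open). In form: [wx, wy, wz, tx, ty, tz, fingers, wx, wy, wz, tx, ty, tz, fingers, ...]. A call has 1 to 12 rows; each row shifts and turns the commanded pose from where the row before left it, along the tool's axes as they then stand; what a row does not reach is not made up. A row lasts 1/8 s, in which the tool goes at most 62.5 mm and 10.7 degrees, less where a joint would pass 70% of its speed; a pose out of reach is approached as far as the arm can. A call is refused whole if a number of a shift passes 62.5 or a number of a turn 10.7, either way. A call with a gripper value outside its range is refused whole. The fingers move at their own pace and stop on an object; "grip_force" is the grip in N (left out, the last holds). Time passes only in rows, so rows that do not move let the fingers close. It gives the time, the measured TCP pose, the force and the opening at its end, in the units of the state.
- get_state(): the state, without advancing time (a new reading comes with each control period).
- get_image(name): name is "scene" or "side" or "wrist"; returns the picture (400x640x3 uint8, red, green, blue); there is no depth.
- calibration(name): a dict with "mtx" (3x3 intrinsics, pixels), "world_to_cam" (4x4, takes a point from world to camera coordinates); the wrist camera has in their place "hand_eye" (4x4, takes a point from camera to tool coordinates, whose origin is the TCP and whose axes are the flange's). Camera axes: x right, y down, z forward; pixel columns grow to the right and rows downward; lengths in m; the calibration is good to about 2 mm. The wrist camera is an equidistant fisheye: a pixel r from the principal point sees the ray r / f radians off the axis. A picture is of the moment at which its call begins: read the wrist's pose just before it. calibration takes no time and is no camera call.
- sign_off(): hands the job in, once; it reports no verdict.
The state is a dict: "clock": time; "qpos": joint angles; "qd": joint speeds; "effort": joint torques, N m; "position": TCP position; "ee_rot": TCP orientation; "contact_force": force on the tool from outside, world axes, zero at the start; "moment": the same for the moment, N m; "width": finger opening in m.
Only numpy, scipy, OpenCV 4.12 (cv2) and the standard library are available. Lean on these libraries where they do the work, as an engineer would, in place of code of your own. Each camera call takes 0.05 s, during which the arm holds its last target.

## Task

Put the food container away: press down whichever of its four lid tabs still stand open until all four are snapped shut, and slide the container squarely into the one empty bay of the clear acrylic shelf, right back to the back panel. Keep the container level, and leave the liners, the steaming rack, the bowl and the mug where they are.

Things in the scene. Friction and masses are not known exactly. Their poses are not given: they have to be found in the camera images.
- container: Loose clear food container, white lid, four teal tabs: 140 mm (its y) x 100 mm (its x) x 72 mm high with lid, about 0.6 kg with the food, too wide to grasp. Origin: centre of its underside on the desk; z up, x away from the robot, give or take its starting yaw. Shut tabs stand 4 mm proud of the lid's edges (148 x 108 mm over all four).
- tab_near (a joint): Tab on the long side near the robot (container -x), 64 mm wide, hinged on the lid's edge 50 mm from the container's centre, 67 mm up; plate 24 mm long, 3 mm thick. 0 rad: shut, hanging flat on the side. 1.7: open, standing straight out, slightly up. It starts shut or open. Pressed down below about 0.85 it snaps shut, above that it springs back open; about 2 N down on its outer half does it.
- tab_far (a joint): Tab on the long side away from the robot (container +x), 64 mm wide, hinged on the lid's edge 50 mm from the container's centre, 67 mm up; plate 24 mm long, 3 mm thick. 0 rad: shut, hanging flat on the side. 1.7: open, standing straight out, slightly up. It starts shut or open. Pressed down below about 0.85 it snaps shut, above that it springs back open; about 2 N down on its outer half does it.
- tab_left (a joint): Tab on the short side to the left (container +y), 50 mm wide, hinged on the lid's edge 70 mm from the container's centre, 67 mm up; plate 24 mm long, 3 mm thick. 0 rad: shut, hanging flat on the side. 1.7: open, standing straight out, slightly up. It starts shut or open. Pressed down below about 0.85 it snaps shut, above that it springs back open; about 2 N down on its outer half does it.
- tab_right (a joint): Tab on the short side to the right (container -y), 50 mm wide, hinged on the lid's edge 70 mm from the container's centre, 67 mm up; plate 24 mm long, 3 mm thick. 0 rad: shut, hanging flat on the side. 1.7: open, standing straight out, slightly up. It starts shut or open. Pressed down below about 0.85 it snaps shut, above that it springs back open; about 2 N down on its outer half does it.
- shelf: Fixed clear acrylic shelf: three bays side by side, open to the robot, no floor. Origin: centre of the front edge, on the desk; x into the bays, y left, z up. Walls 5 mm thick, centres at y = -253.5, -84.5, 84.5, 253.5 mm (bays 164 mm wide inside), 45 mm high from x = 0 to 30 mm, 95 mm behind. Empty deck over the bays from x = 30 mm, its top 100 mm up. Back panel's face at x = 130 mm, 160 mm high.
- bay_left (a point): Where the middle of the container's underside lies when it is fully home in the left bay: 76 mm behind the shelf's front edge, at y = 169 mm of the shelf; axes as the shelf. At home the container still shows 8 mm in front of the deck. Which bay is empty differs from start to start: liners stand in one, the rack in another.
- bay_middle (a point): Where the middle of the container's underside lies when it is fully home in the middle bay: 76 mm behind the shelf's front edge, at y = 0 mm of the shelf; axes as the shelf. At home the container still shows 8 mm in front of the deck. Which bay is empty differs from start to start: liners stand in one, the rack in another.
- bay_right (a point): Where the middle of the container's underside lies when it is fully home in the right bay: 76 mm behind the shelf's front edge, at y = -169 mm of the shelf; axes as the shelf. At home the container still shows 8 mm in front of the deck. Which bay is empty differs from start to start: liners stand in one, the rack in another.
- liner1_mid (a point): Centre of the lowest of three stacked round orange silicone steamer liners, each 122 mm across and 6 mm thick, loose in one bay. Leave alone.
- liner2_mid (a point): Centre of the middle liner of that stack. Leave alone.
- liner3_mid (a point): Centre of the top liner of that stack. Leave alone.
- rack_mid (a point): Centre (25 mm up) of the round stainless steel steaming rack on three legs, 126 mm across and 50 mm high, loose in another bay. Leave alone.
- bowl_mid (a point): Centre (27 mm up) of the white ceramic bowl with a blue rim, 120 mm across and 55 mm high, on the desk beside the work. Leave alone.
- mug_mid (a point): Centre (45 mm up) of the blue mug, 80 mm across and 90 mm high, with a handle, on the desk on the other side. Leave alone.

How it is judged:
By the outcome, as a careful person would: the job done as asked, in the order asked, and still so for the second after the job is handed in, with the robot touching nothing.
It also fails if it takes over 72 s, if anything falls off the work surface, if the arm or the gripper's body presses on something with over 40 N, if the wrist force passes 120 N, or if a joint passes its speed limit or range.

## Working session

There is one attempt and no reset: what is moved stays moved. The work goes in short steps, Python scripts to look and compute and a tool call to move; the robot and the scene stay as the last step left them, time stands still between calls to the robot, and variables do not carry over. Pictures are saved under pics/ and viewed, and the job is handed in when it is done.

Besides the shell and the picture viewer there is one more tool, called after ">>>" as name(argument=value, ...) on one line, values as JSON. drive_tool: Moves the arm, as the interface text tells. Its arguments: {"type":"object","properties":{"targets":{"type":"array"},"grip_force":{"type":"number"}},"required":["targets"]}

```bash
mkdir -p pics; python3 - <<'E'
from rig import *
import cv2,numpy as np
np.set_printoptions(precision=4,suppress=True)
s=get_state();print({k:np.round(v,4) for k,v in s.items()})
for n in("scene","side","wrist"):
    im=get_image(n);cv2.imwrite(f"pics/{n}0.png",im[:,:,::-1]);print(n,calibration(n))
E
```

```text
{'clock': np.float64(0.0), 'qpos': array([ 1.103 ,  0.2766,  1.5062, -0.    ,  1.3607, -0.121 ]), 'qd': array([-0.0011,  0.001 , -0.0008,  0.0002, -0.001 , -0.0002]), 'effort': array([  0.0011, -41.6778, -24.5808,  -0.0003,   0.0111,  -0.    ]), 'position': array([0.1952, 0.5403, 0.2304]), 'ee_rot': array([-0.0003,  0.1725,  0.985 , -0.0009]), 'contact_force': array([ 0.3413, -1.0762,  0.0679]), 'moment': array([-0.0308, -0.0233, -0.0579]), 'width': np.float64(0.0856)}
scene {'mtx': array([[394.7003,   0.    , 319.1629],
       [  0.    , 394.7003, 199.2377],
       [  0.    ,   0.    ,   1.    ]]), 'world_to_cam': array([[-0.8563,  0.5163, -0.0146,  0.504 ],
       [ 0.4305,  0.6977, -0.5726, -0.2106],
       [-0.2855, -0.4966, -0.8197,  1.1642],
       [ 0.    ,  0.    ,  0.    ,  1.    ]])}
side {'mtx': array([[374.2842,   0.    , 321.3202],
       [  0.    , 374.2842, 197.1528],
       [  0.    ,   0.    ,   1.    ]]), 'world_to_cam': array([[ 0.7221, -0.6917,  0.0111, -0.4344],
       [-0.4525, -0.4845, -0.7486,  0.3215],
       [ 0.5232,  0.5356, -0.6629,  0.6299],
       [ 0.    ,  0.    ,  0.    ,  1.    ]])}
wrist {'mtx': array([[309.7069,   0.    , 320.2426],
       [  0.    , 309.7069, 198.1583],
       [  0.    ,   0.    ,   1.    ]]), 'hand_eye': array([[ 0.001 , -0.9611, -0.2762,  0.0695],
       [ 1.    ,  0.001 ,  0.0005,  0.0004],
       [-0.0002, -0.2762,  0.9611, -0.1422],
       [ 0.    ,  0.    ,  0.    ,  1.    ]])}
```

View pics/scene0.png

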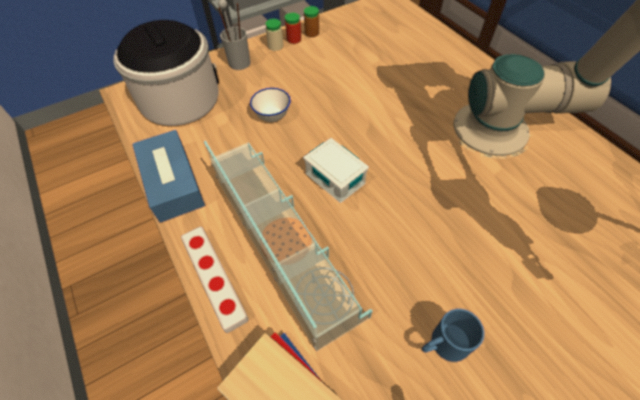

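View pics/side0.png

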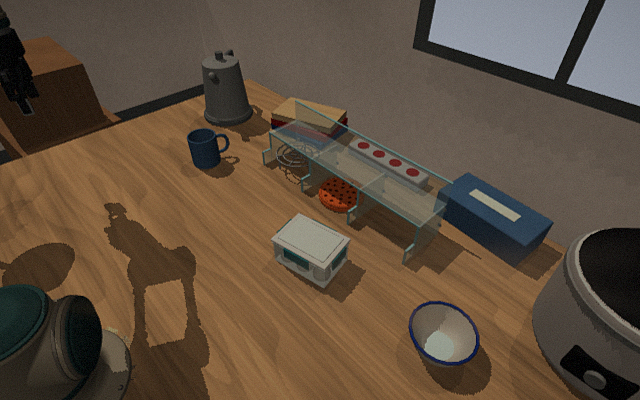

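View pics/wrist0.png

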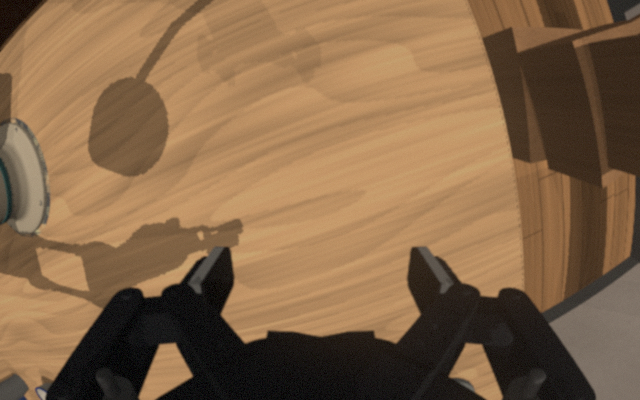

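```bash
cat > h.py <<'E'
from rig import *
import cv2,numpy as np
np.set_printoptions(precision=4,suppress=True)
def ray(n,u,v):
    c=calibration(n);M=c["world_to_cam"];R=M[:3,:3];o=-R.T@M[:3,3]
    d=R.T@np.linalg.inv(c["mtx"])@np.array([u,v,1.]);return o,d
def onz(n,u,v,z):
    o,d=ray(n,u,v);return o+d*(z-o[2])/d[2]
def proj(n,p):
    c=calibration(n);M=c["world_to_cam"];q=c["mtx"]@(M[:3,:3]@np.asarray(p)+M[:3,3]);return q[:2]/q[2]
E
python3 - <<'E'
from h import *
for n in("scene","side"): print(n,ray(n,0,0)[0])
print("bowl",onz("scene",270,104,.04),onz("side",445,333,.04))
print("mug",onz("scene",458,335,.06),onz("side",206,150,.06))
print("cont",onz("scene",336,163,.072),onz("side",312,243,.072))
def crop(n,x0,y0,x1,y1,s,o):
    im=cv2.imread(f"pics/{n}0.png")[y0:y1,x0:x1];cv2.imwrite(f"pics/{o}.png",cv2.resize(im,None,fx=s,fy=s,interpolation=cv2.INTER_CUBIC))
crop("scene",290,125,390,210,7,"c1");crop("side",255,200,365,300,6,"c2")
crop("scene",190,130,380,350,2.7,"s1");crop("side",250,90,460,270,3.3,"s2")
E
```

```text
scene [0.8545 0.4648 0.8411]
side [ 0.1296 -0.482   0.663 ]
bowl [ 0.5214 -0.3946  0.04  ] [ 0.5295 -0.3942  0.04  ]
mug [0.5192 0.4075 0.06  ] [0.5067 0.3716 0.06  ]
cont [ 0.4924 -0.0747  0.072 ] [ 0.4818 -0.0957  0.072 ]
```

View pics/c1.png

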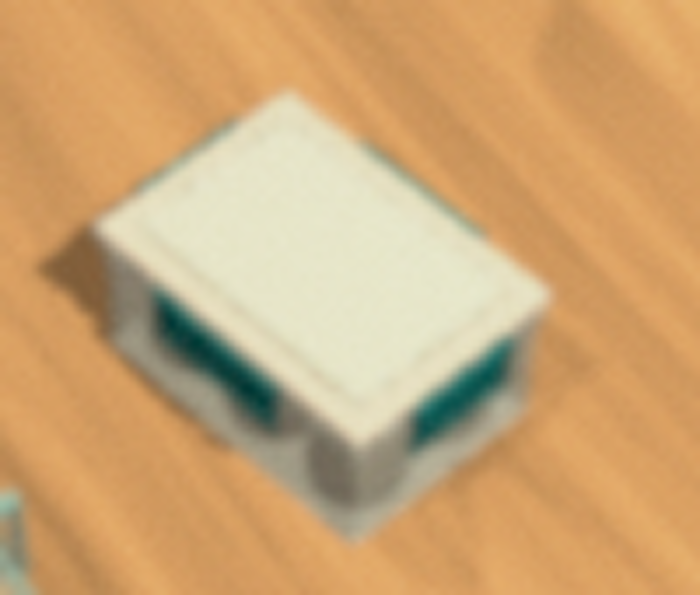

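View pics/c2.png

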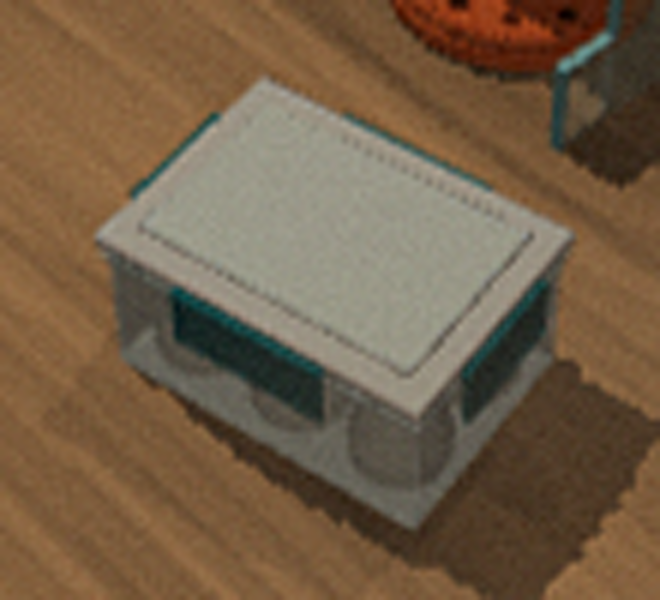

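View pics/s1.png

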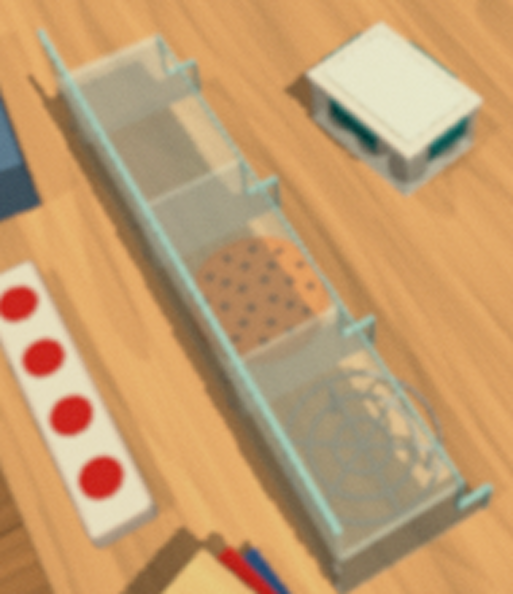

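View pics/s2.png

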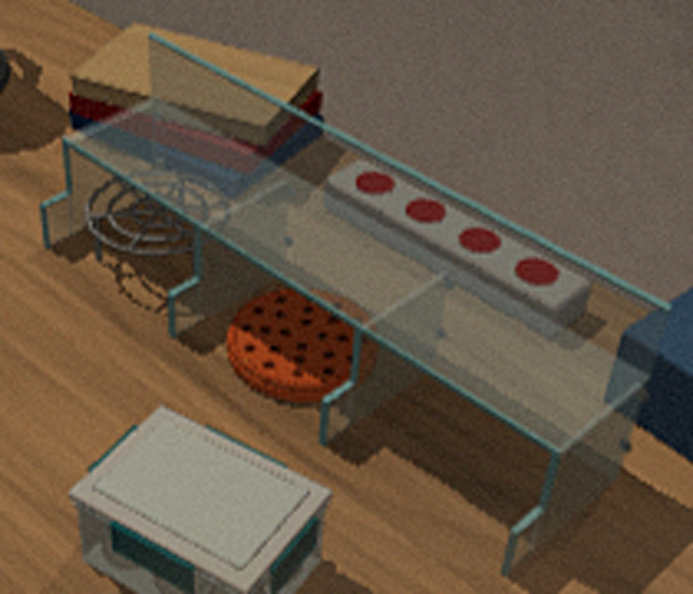

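```bash
cat >> h.py <<'E'
def fit(P,L):
    # rigid 2D fit: world = R L + t
    P=np.asarray(P)[:,:2];L=np.asarray(L,float);pc=P.mean(0);lc=L.mean(0)
    A=(L-lc).T@(P-pc);th=np.arctan2(A[0,1]-A[1,0],A[0,0]+A[1,1])
    R=np.array([[np.cos(th),-np.sin(th)],[np.sin(th),np.cos(th)]]);t=pc-R@lc
    return np.degrees(th),t,np.linalg.norm(P-(L@R.T+t),axis=1)
E
python3 - <<'E'
from h import *
# lid corners at z=.072, local order
A=np.array([(265,78),(97,238),(418,415),(572,237)])/6+[255,200]   # side: +x+y, -x+y, -x-y, +x-y
B=np.array([(288,92),(97,228),(360,445),(550,295)])/7+[290,125]   # scene: -x-y, +x-y, +x+y, -x+y
LA=[(.05,.07),(-.05,.07),(-.05,-.07),(.05,-.07)];LB=[(-.05,-.07),(.05,-.07),(.05,.07),(-.05,.07)]
for n,Q,L in(("side",A,LA),("scene",B,LB)):
    P=[onz(n,*q,.072) for q in Q];th,t,r=fit(P,L);print(n,th,t,r)
    R=np.array([[np.cos(np.radians(th)),-np.sin(np.radians(th))],[np.sin(np.radians(th)),np.cos(np.radians(th))]])
    im=cv2.imread(f"pics/{n}0.png");s=6;x0,y0=(255,200) if n=="side" else (285,125)
    c=cv2.resize(im[y0:y0+100,x0:x0+110],None,fx=s,fy=s,interpolation=cv2.INTER_CUBIC)
    for a,col in((0,(0,0,255)),(1.7,(255,0,255))):
      for hx,hy,dx,dy,w in((-.05,0,-1,0,.032),(.05,0,1,0,.032),(0,.07,0,1,.025),(0,-.07,0,-1,.025)):
        pts=[]
        for sg,l in((-1,0),(1,0),(1,.024),(-1,.024)):
            o=(l*np.sin(a)+.002*1);z=.067-l*np.cos(a)
            xy=R@np.array([hx+dx*o+abs(dy)*sg*w,hy+dy*o+abs(dx)*sg*w])+t
            pts.append((proj(n,[*xy,z])-[x0,y0])*s)
        cv2.polylines(c,[np.int32(pts)],True,col,1)
    cv2.imwrite(f"pics/t_{n}.png",c)
# shelf corners from s2 (side) /3.3+(250,90), s1 (scene) /2.7+(190,130)
S=np.array([(505,575),(322,442),(172,335),(47,247)])/3.3+[250,90] # front wall bottoms z=0 y=-253.5.. 
P=[onz("side",*q,0) for q in S];L=[(0,y) for y in(-.2535,-.0845,.0845,.2535)]
print(np.array(P));print("shelf side",fit(P,L))
S=np.array([(537,510),(352,385),(200,282),(70,200)])/3.3+[250,90]
S2=np.array([(505,575-45),(322,400),(172,295),(47,203)])/3.3+[250,90]
P=[onz("side",*q,.045) for q in S2];print("shelf side top front",np.array(P),fit(P,L))
S3=np.array([(195,66),(275,182),(372,322),(490,492)])/2.7+[190,130]
P=[onz("scene",*q,.045) for q in S3];print("shelf scene",np.array(P),fit(P,L))
E
```

```text
side 11.524830940237313 [ 0.4871 -0.0864] [0.0015 0.0024 0.003  0.0028]
scene 11.82305876263086 [ 0.4911 -0.0769] [0.0015 0.0024 0.002  0.0027]
[[ 0.63   -0.2336  0.    ]
 [ 0.6312 -0.0629  0.    ]
 [ 0.6308  0.106   0.    ]
 [ 0.6292  0.2726  0.    ]]
shelf side (np.float64(0.09291630138062312), array([0.6303, 0.0205]), array([0.0009, 0.0013, 0.0011, 0.0015]))
shelf side top front [[ 0.6259 -0.228   0.045 ]
 [ 0.6282 -0.0622  0.045 ]
 [ 0.6292  0.1027  0.045 ]
 [ 0.6344  0.2727  0.045 ]] (np.float64(-0.908710970700891), array([0.6294, 0.0213]), array([0.0042, 0.001 , 0.0035, 0.0022]))
shelf scene [[ 0.6316 -0.223   0.045 ]
 [ 0.6319 -0.0576  0.045 ]
 [ 0.6319  0.1108  0.045 ]
 [ 0.6318  0.2803  0.045 ]] (np.float64(-0.024900740668048666), array([0.6318, 0.0276]), array([0.0029, 0.0008, 0.0013, 0.0008]))
```

```bash
python3 -c "
import cv2,numpy as np
a=cv2.imread('pics/t_side.png');b=cv2.imread('pics/t_scene.png')
cv2.imwrite('pics/t2.png',cv2.resize(np.vstack([a,b])[:, :],(480,600*1)) if 0 else cv2.resize(np.hstack([a,b]),(800,364)))"
```

```text
(no output)
```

View pics/t_side.png

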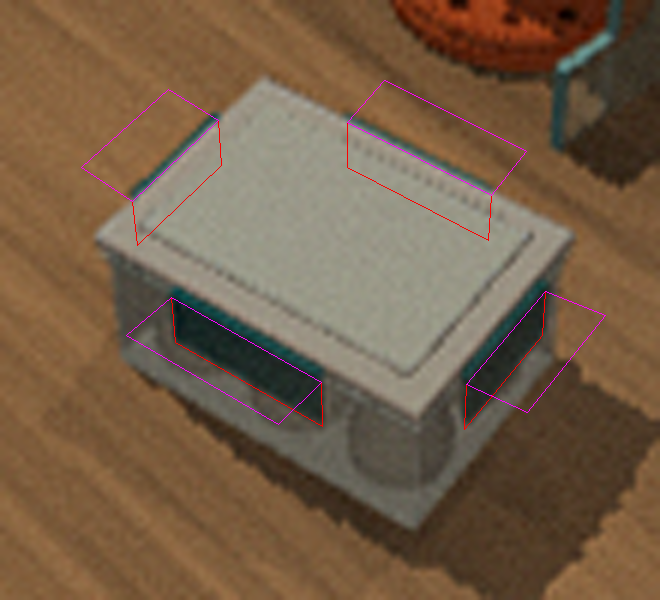

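View pics/t_scene.png

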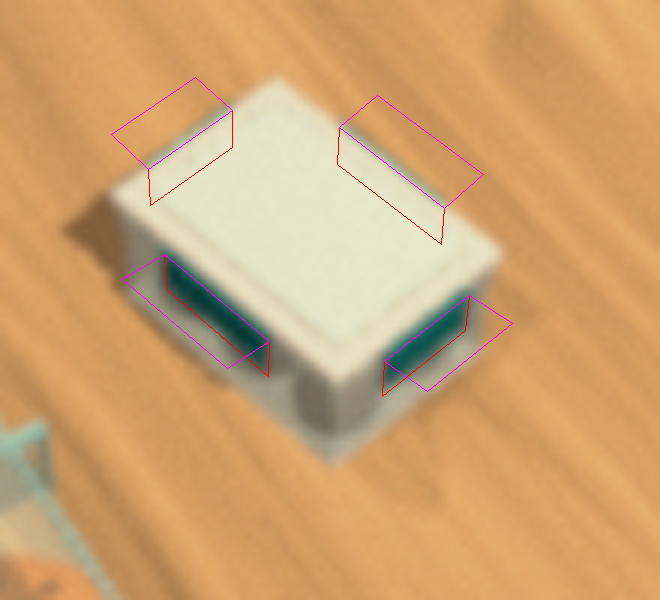

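```bash
cat >> h.py <<'E'
from scipy.spatial.transform import Rotation as Ro, Slerp
def Rstate(s): q=s["ee_rot"];return Ro.from_quat([q[1],q[2],q[3],q[0]])
def Rgoal(yaw,tilt=0.):
    # yaw: world angle(deg) of tool y; tool z down; tilt: about tool y (deg)
    y=np.radians(yaw);ty=np.array([np.cos(y),np.sin(y),0]);tz=np.array([0,0,-1.]);tx=np.cross(ty,tz)
    return Ro.from_matrix(np.c_[tx,ty,tz])*Ro.from_rotvec([0,np.radians(tilt),0])
def rows(p,yaw,tilt=0.,n=8,start=None):
    s=get_state();p0,R0=(s["position"],Rstate(s)) if start is None else start
    R1=Rgoal(yaw,tilt);sl=Slerp([0,1],Ro.concatenate([R0,R1]))
    out=[]
    for i in range(n):
        a,b=sl(i/n),sl((i+1)/n);d=(np.asarray(p)-p0)/n
        out.append(np.r_[np.degrees((a.inv()*b).as_rotvec()),a.inv().apply(d)*1000])
    for r in out: print(np.round(r,1).tolist())
    return np.asarray(p),R1
def wonz(s,u,v,z):
    c=calibration("wrist");K=c["mtx"];x=np.array([u-K[0,2],v-K[1,2]])/K[0,0];t=np.linalg.norm(x)
    d=np.r_[x/t*np.sin(t),np.cos(t)];H=c["hand_eye"];R=Rstate(s)
    d=R.apply(H[:3,:3]@d);o=s["position"]+R.apply(H[:3,3]);return o+d*(z-o[2])/d[2]
def wproj(s,p):
    c=calibration("wrist");K=c["mtx"];H=c["hand_eye"]
    q=H[:3,:3].T@(Rstate(s).inv().apply(np.asarray(p)-s["position"])-H[:3,3])
    r=np.hypot(q[0],q[1]);t=np.arctan2(r,q[2]);return K[0,0]*t*q[:2]/r+K[:2,2]
E
python3 - <<'E'
from h import *
rows([.45,.06,.33],0,n=10)
E
```

```text
[-0.0, 0.0, 7.0, -40.3, -36.5, -9.9]
[-0.0, 0.0, 7.0, -44.4, -31.3, -9.9]
[-0.0, 0.0, 7.0, -47.9, -25.7, -9.9]
[-0.0, 0.0, 7.0, -50.7, -19.6, -9.9]
[-0.0, 0.0, 7.0, -52.7, -13.3, -9.9]
[-0.0, 0.0, 7.0, -54.0, -6.8, -9.9]
[-0.0, 0.0, 7.0, -54.4, -0.1, -9.9]
[-0.0, 0.0, 7.0, -54.0, 6.5, -9.9]
[-0.0, 0.0, 7.0, -52.8, 13.1, -9.9]
[-0.0, 0.0, 7.0, -50.8, 19.4, -9.9]
```

>>> drive_tool(targets=[0,0,7,-40,-36,-10,1,0,0,7,-44,-31,-10,1,0,0,7,-48,-26,-10,1,0,0,7,-51,-20,-10,1,0,0,7,-53,-13,-10,1,0,0,7,-54,-7,-10,1,0,0,7,-54,0,-10,1,0,0,7,-54,6,-10,1,0,0,7,-53,13,-10,1,0,0,7,-51,19,-10,1,0,0,0,0,0,0,1,0,0,0,0,0,0,1])

```text
clock: 1.65
position: [0.4489, 0.0607, 0.3308]
ee_rot: [-0.001, 0.706, 0.708, -0.0]
contact_force: [0.8, -0.3, -0.2]
width: 0.0851
```

```bash
python3 - <<'E'
from h import *
s=get_state();print(s["position"],Rstate(s).as_matrix(),s["contact_force"])
import pickle;pickle.dump(s,open("w1.pkl","wb"))
im=get_image("wrist");cv2.imwrite("pics/w1.png",im[:,:,::-1])
E
```

```text
[0.4489 0.0607 0.3308] [[-0.0021  1.     -0.0015]
 [ 1.      0.0021  0.0009]
 [ 0.0009 -0.0015 -1.    ]] [ 0.844  -0.3485 -0.2379]
```

View pics/w1.png

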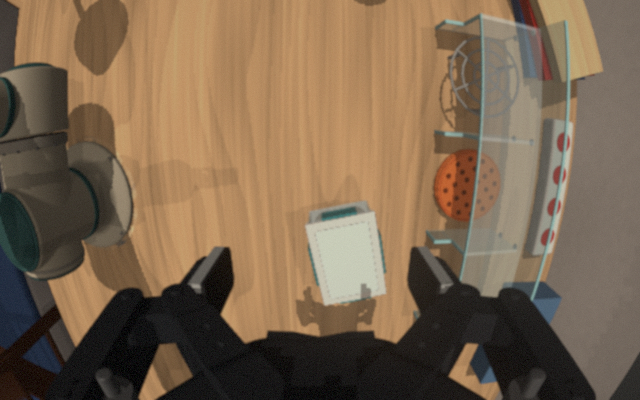

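```bash
python3 - <<'E'
import cv2
im=cv2.imread("pics/w1.png")
cv2.imwrite("pics/w1a.png",cv2.resize(im[190:315,290:400],None,fx=4.7,fy=4.7,interpolation=cv2.INTER_CUBIC))
cv2.imwrite("pics/w1b.png",cv2.resize(im[0:300,410:580],None,fx=2,fy=2,interpolation=cv2.INTER_CUBIC))
E
```

```text
(no output)
```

View pics/w1a.png

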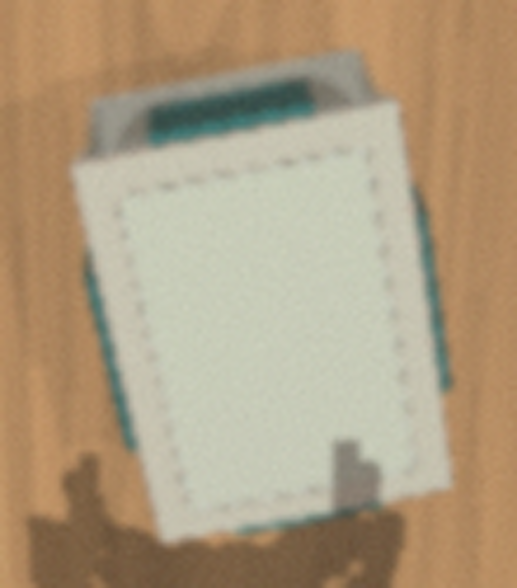

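View pics/w1b.png

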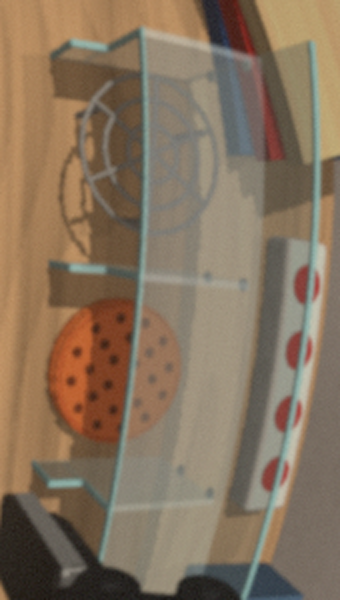

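```bash
python3 - <<'E'
from h import *
import pickle
s=pickle.load(open("w1.pkl","rb"))
C=np.array([(74,163),(397,100),(451,487),(165,543)])/4.7+[290,190]
P=[wonz(s,*q,.072) for q in C];print(np.array(P),fit(P,[(-.05,.07),(.05,.07),(.05,-.07),(-.05,-.07)]))
L=[(0,y) for y in(.2535,.0845,-.0845)]
for S,z in((np.array([(70,44),(70,268),(50,484)]),.045),(np.array([(52,55),(50,264),(35,463)]),0)):
    S=S/2+[410,0];P=[wonz(s,*q,z) for q in S];print(np.array(P),fit(P,L))
E
```

```text
[[ 0.4295 -0.0224  0.072 ]
 [ 0.5243 -0.0026  0.072 ]
 [ 0.5523 -0.1384  0.072 ]
 [ 0.4576 -0.159   0.072 ]] (np.float64(11.779340226650884), array([ 0.4909, -0.0806]), array([0.0018, 0.0015, 0.0019, 0.0014]))
[[ 0.6287  0.2733  0.045 ]
 [ 0.6302  0.1057  0.045 ]
 [ 0.6316 -0.0634  0.045 ]] (np.float64(0.49395301167903094), array([0.6309, 0.0207]), array([0.0009, 0.0005, 0.0004]))
[[ 0.6313  0.2763  0.    ]
 [ 0.6314  0.1053  0.    ]
 [ 0.6337 -0.0636  0.    ]] (np.float64(0.4056037025461718), array([0.6328, 0.0215]), array([0.0014, 0.001 , 0.0007]))
```

```bash
python3 - <<'E'
from h import *
rows([.4685,.0265,.017],12,n=8)
E
```

```text
[-0.0, -0.0, -1.5, -4.4, 2.5, 39.2]
[-0.0, -0.0, -1.5, -4.4, 2.4, 39.2]
[-0.0, -0.0, -1.5, -4.5, 2.3, 39.2]
[-0.0, -0.0, -1.5, -4.5, 2.2, 39.2]
[-0.0, -0.0, -1.5, -4.6, 2.0, 39.2]
[-0.0, -0.0, -1.5, -4.6, 1.9, 39.2]
[-0.0, -0.0, -1.5, -4.7, 1.8, 39.2]
[-0.0, -0.0, -1.5, -4.7, 1.7, 39.2]
```

>>> drive_tool(targets=[0,0,-2,0,2,39,1,0,0,-2,-2,2,39,1,0,0,-2,-4,2,39,1,0,0,-2,-6,2,39,1,0,0,-2,-6,2,39,1,0,0,-2,-6,2,39,1,0,0,0,-6,2,39,1,0,0,0,-6,2,39,1,0,0,0,0,0,0,1,0,0,0,0,0,0,1])

```text
clock: 2.95
position: [0.4711, 0.0278, 0.0203]
ee_rot: [0.0, 0.628, 0.778, 0.0]
contact_force: [0.6, 0.4, 0.1]
width: 0.0851
```

```bash
python3 - <<'E'
from h import *
s=get_state();print(s["position"],Rstate(s).as_matrix()[:,1],s["contact_force"])
im=get_image("wrist");im2=get_image("side");cv2.imwrite("pics/w2.png",im[:,:,::-1]);cv2.imwrite("pics/d2.png",cv2.resize(im2[150:310,220:460,::-1],None,fx=3,fy=3))
E
```

```text
[0.4711 0.0278 0.0203] [0.9773 0.2117 0.0011] [0.6181 0.4346 0.1102]
```

View pics/w2.png

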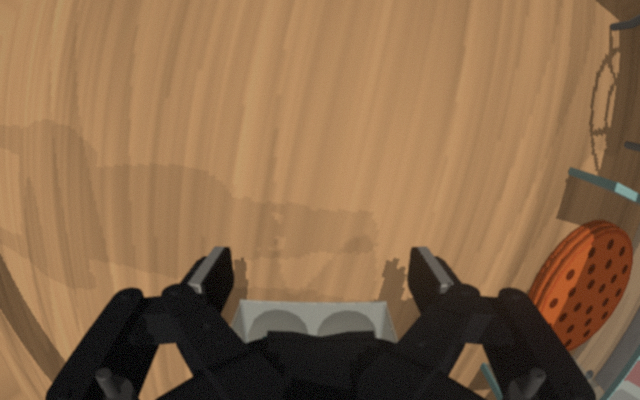

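View pics/d2.png

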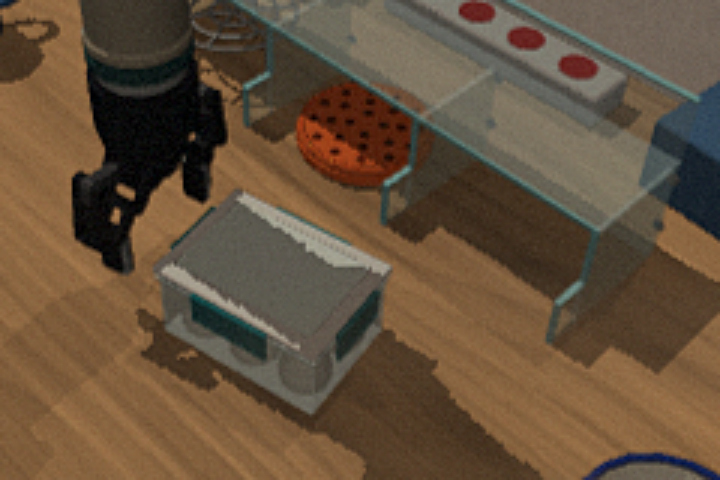

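```bash
python3 - <<'E'
from h import *
s=get_state();R=Rstate(s);p=s["position"]+R.apply([-.028,0,0]);print(p)
rows([.489,-.0655,.018],0.2,n=10,start=(p,R))
E
```

```text
[0.4777 0.0001 0.0209]
[0.0, 0.0, 1.2, -6.6, -0.3, 0.3]
[0.0, 0.0, 1.2, -6.6, -0.1, 0.3]
[0.0, 0.0, 1.2, -6.7, -0.0, 0.3]
[0.0, 0.0, 1.2, -6.7, 0.1, 0.3]
[0.0, 0.0, 1.2, -6.6, 0.3, 0.3]
[0.0, 0.0, 1.2, -6.6, 0.4, 0.3]
[0.0, 0.0, 1.2, -6.6, 0.6, 0.3]
[0.0, 0.0, 1.2, -6.6, 0.7, 0.3]
[0.0, 0.0, 1.2, -6.6, 0.8, 0.3]
[0.0, 0.0, 1.2, -6.6, 1.0, 0.3]
```

>>> drive_tool(targets=[0,0,0,-9,0,0,1,0,0,0,-9,0,0,1,0,0,0,-5,0,0,1,0,0,0,-5,0,0,1,0,0,1.2,-6.6,0,0.3,1,0,0,1.2,-6.6,0,0.3,1,0,0,1.2,-6.6,0,0.3,1,0,0,1.2,-6.6,0,0.3,1,0,0,1.2,-6.6,0.3,0.3,1,0,0,1.2,-6.6,0.4,0.3,1])

```text
clock: 4.3
position: [0.4842, -0.0386, 0.018]
ee_rot: [-0.0, 0.677, 0.736, 0.001]
contact_force: [-0.4, 7.4, 4.7]
width: 0.085
```

```bash
python3 - <<'E'
from h import *
s=get_state();print(s["position"],Rstate(s).as_matrix()[:,1],s["contact_force"])
im=get_image("wrist");im2=get_image("side");cv2.imwrite("pics/w3.png",im[:,:,::-1]);cv2.imwrite("pics/d3.png",cv2.resize(im2[150:310,220:460,::-1],None,fx=3,fy=3))
E
```

```text
[ 0.4842 -0.0386  0.018 ] [0.9965 0.0838 0.0016] [-0.428   7.3714  4.7058]
```

View pics/d3.png

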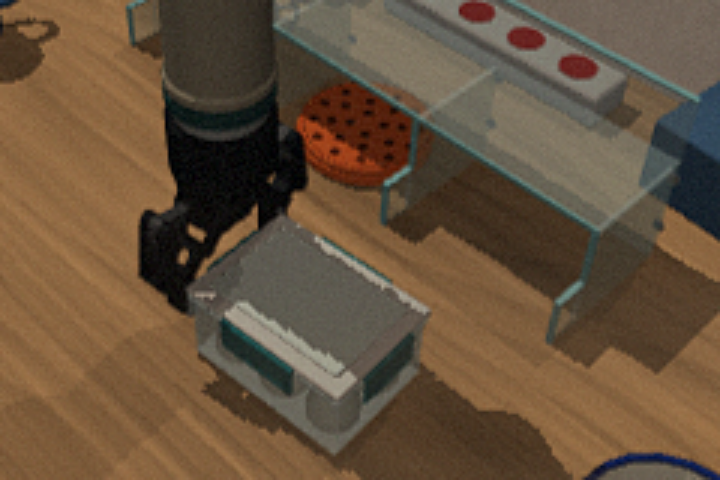

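View pics/w3.png

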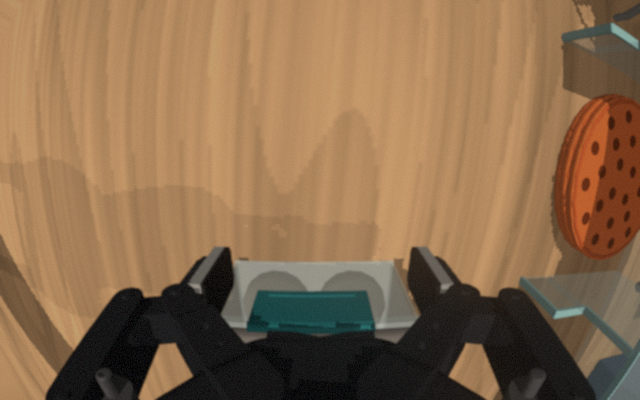

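>>> drive_tool(targets=[0,0,1.2,-6.6,0.6,-0.3,1,0,0,1.2,-6.6,0.7,0,1,0,0,1.2,-6.6,0.8,0,1,0,0,1.2,-6,1,0,1,0,0,0,0,0,0,1,0,0,0,0,0,0,1])

```text
clock: 5.15
position: [0.4882, -0.0657, 0.0177]
ee_rot: [0.0, 0.706, 0.708, -0.0]
contact_force: [1.3, 0.2, 0.4]
width: 0.0855
```

```bash
python3 - <<'E'
from h import *
s=get_state();print(s["position"],Rstate(s).as_matrix()[:,1],s["contact_force"])
im=get_image("scene");im2=get_image("side");cv2.imwrite("pics/e4.png",cv2.resize(im[90:230,230:430,::-1],None,fx=4,fy=4));cv2.imwrite("pics/d4.png",cv2.resize(im2[180:320,250:420,::-1],None,fx=4,fy=4))
E
```

```text
[ 0.4882 -0.0657  0.0177] [1.     0.0027 0.0001] [1.3153 0.1982 0.3801]
```

View pics/d4.png

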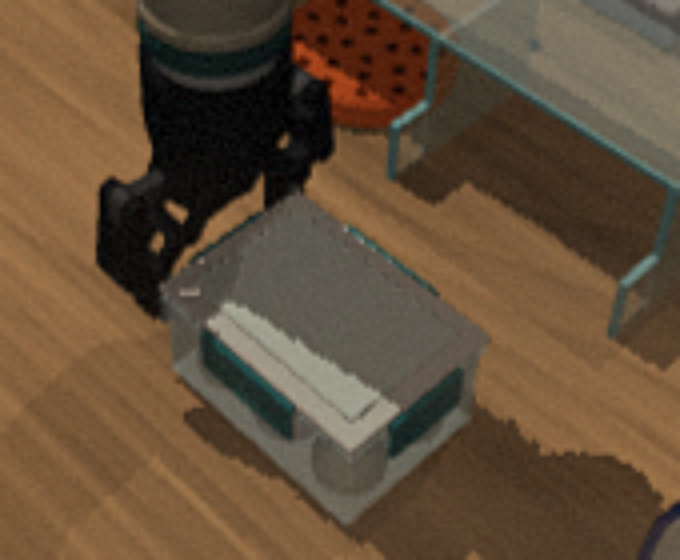

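View pics/e4.png

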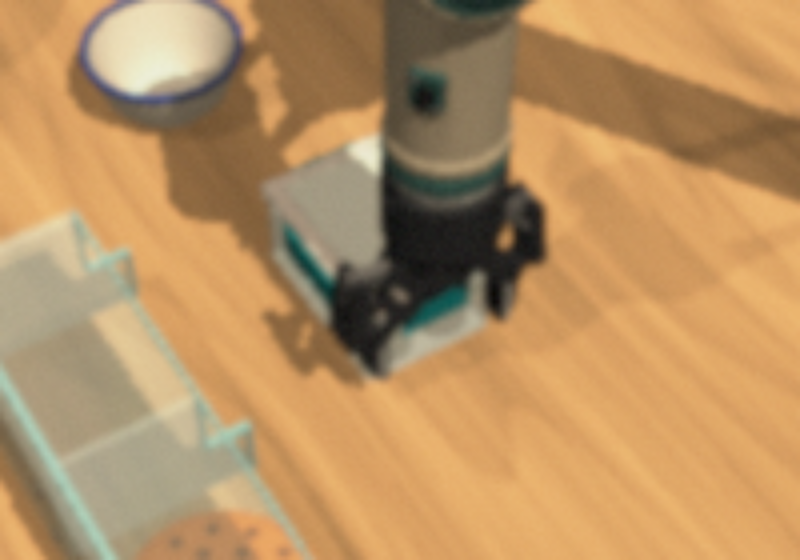

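```bash
python3 - <<'E'
from h import *
s=get_state()
a=rows([.4882,-.035,.018],0,n=2)
a=rows([.4882,-.025,.138],0,n=3,start=a)
rows([.36,-.146,.30],90,n=9,start=a)
E
```

```text
[0.0, 0.0, 0.1, 15.3, 0.1, -0.1]
[0.0, 0.0, 0.1, 15.3, 0.1, -0.1]
[0.0, 0.0, 0.0, 3.3, 0.0, -40.0]
[0.0, 0.0, 0.0, 3.3, 0.0, -40.0]
[0.0, 0.0, 0.0, 3.3, 0.0, -40.0]
[0.0, 0.0, -10.0, -13.4, -14.2, -18.0]
[0.0, 0.0, -10.0, -10.8, -16.4, -18.0]
[0.0, 0.0, -10.0, -7.8, -18.0, -18.0]
[0.0, 0.0, -10.0, -4.5, -19.1, -18.0]
[0.0, 0.0, -10.0, -1.1, -19.6, -18.0]
[0.0, 0.0, -10.0, 2.3, -19.5, -18.0]
[0.0, 0.0, -10.0, 5.6, -18.8, -18.0]
[0.0, 0.0, -10.0, 8.8, -17.5, -18.0]
[0.0, 0.0, -10.0, 11.7, -15.7, -18.0]
```

>>> drive_tool(targets=[0,0,0,15,0,0,1,0,0,0,15,0,0,1,0,0,0,5,0,-60,1,0,0,0,5,0,-60,1,0,0,-10,-13,-14,-18,1,0,0,-10,-11,-16,-18,1,0,0,-10,-8,-18,-18,1,0,0,-10,-4,-19,-18,1])

```text
clock: 6.25
position: [0.4308, -0.0777, 0.2102]
ee_rot: [-0.0, 0.418, 0.908, 0.0]
contact_force: [-0.5, 0.0, -0.0]
width: 0.0851
```

>>> drive_tool(targets=[0,0,-10,-1,-20,-18,1,0,0,-10,2,-19,-18,1,0,0,-10,6,-19,-18,1,0,0,-10,9,-17,-18,1,0,0,-10,12,-16,-18,1,0,0,0,0,0,0,1,0,0,0,0,0,0,1])

```text
clock: 7.12
position: [0.3598, -0.1446, 0.2991]
ee_rot: [-0.0, -0.0, 1.0, 0.001]
contact_force: [-0.6, 0.0, 0.1]
width: 0.0855
```

```bash
python3 - <<'E'
from h import *
import pickle
s=get_state();print(s["position"],Rstate(s).as_matrix()[:,1],s["contact_force"],s["qpos"])
pickle.dump(s,open("w5.pkl","wb"))
im=get_image("wrist");cv2.imwrite("pics/w5.png",im[:,:,::-1])
E
```

```text
[ 0.3598 -0.1446  0.2991] [-0.0006  1.      0.0012] [-0.5677  0.0157  0.0519] [-0.5627 -0.0495  1.7203  0.0007  1.4718 -2.1342]
```

View pics/w5.png

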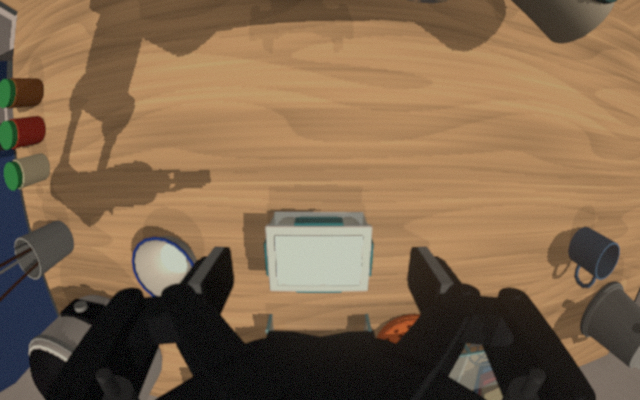

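```bash
python3 - <<'E'
import cv2
im=cv2.imread("pics/w5.png")
cv2.imwrite("pics/w5a.png",cv2.resize(im[200:345,250:390],None,fx=4,fy=4,interpolation=cv2.INTER_CUBIC))
E
```

```text
(no output)
```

View pics/w5a.png

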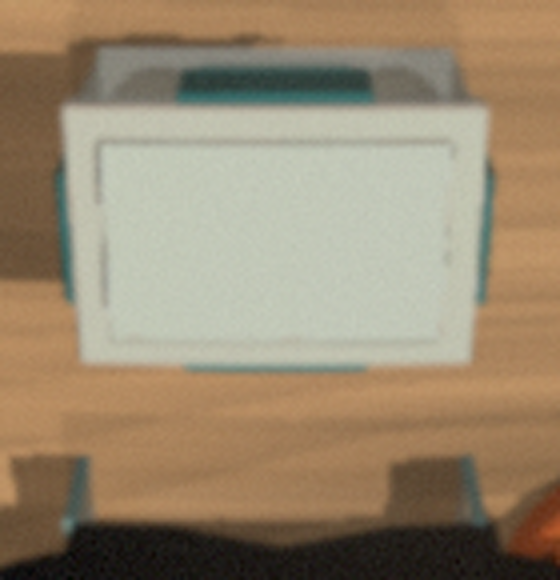

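```bash
python3 - <<'E'
from h import *
import pickle
s=pickle.load(open("w5.pkl","rb"));o=[250,200]
C=np.array([(488,106),(472,363),(80,363),(62,106)])/4+o
P=[wonz(s,*q,.072) for q in C];print(np.array(P),fit(P,[(-.05,.07),(.05,.07),(.05,-.07),(-.05,-.07)]))
for S,z in((np.array([(466,457),(83,457)]),0),(np.array([(482,522),(68,524)]),.045)):
    P=[wonz(s,*q,z) for q in S/4+o];print(np.array(P),np.mean(P,0),np.diff(P,axis=0))
E
```

```text
[[ 0.4345 -0.0771  0.072 ]
 [ 0.5329 -0.076   0.072 ]
 [ 0.5331 -0.2149  0.072 ]
 [ 0.4347 -0.2145  0.072 ]] (np.float64(0.12584940109856427), array([ 0.4838, -0.1456]), array([0.0016, 0.0009, 0.0011, 0.0014]))
[[ 0.6309 -0.0615  0.    ]
 [ 0.6313 -0.2311  0.    ]] [ 0.6311 -0.1463  0.    ] [[ 0.0004 -0.1696  0.    ]]
[[ 0.6314 -0.0605  0.045 ]
 [ 0.6329 -0.2315  0.045 ]] [ 0.6322 -0.146   0.045 ] [[ 0.0015 -0.171   0.    ]]
```

```bash
python3 - <<'E'
from h import *
s=get_state()
a=rows([.39,-.146,.025],90,-25,n=8)
print();rows([.5,-.146,.025],90,-25,n=10,start=a)
E
```

```text
[0.0, -3.1, 0.0, -3.8, -0.2, 34.2]
[0.0, -3.1, 0.0, -1.9, -0.2, 34.4]
[0.0, -3.1, 0.0, -0.1, -0.2, 34.4]
[0.0, -3.1, 0.0, 1.8, -0.2, 34.4]
[0.0, -3.1, 0.0, 3.7, -0.2, 34.2]
[0.0, -3.1, 0.0, 5.6, -0.2, 34.0]
[0.0, -3.1, 0.0, 7.4, -0.2, 33.6]
[0.0, -3.1, 0.0, 9.2, -0.2, 33.2]

[0.0, 0.0, 0.0, -10.0, 0.0, 4.6]
[0.0, 0.0, 0.0, -10.0, 0.0, 4.6]
[0.0, 0.0, 0.0, -10.0, 0.0, 4.6]
[0.0, 0.0, 0.0, -10.0, 0.0, 4.6]
[0.0, 0.0, 0.0, -10.0, 0.0, 4.6]
[0.0, 0.0, 0.0, -10.0, 0.0, 4.6]
[0.0, 0.0, 0.0, -10.0, 0.0, 4.6]
[0.0, 0.0, 0.0, -10.0, 0.0, 4.6]
[0.0, 0.0, 0.0, -10.0, 0.0, 4.6]
[0.0, 0.0, 0.0, -10.0, 0.0, 4.6]
```

>>> drive_tool(targets=[0,-3.1,0,-4,-0.2,34,1,0,-3.1,0,-2,-0.2,34,1,0,-3.1,0,0,-0.2,34,1,0,-3.1,0,2,-0.2,34,1,0,-3.1,0,4,-0.2,34,1,0,-3.1,0,5.6,-0.2,34,1,0,-3.1,0,7.4,-0.2,33,1,0,-3.1,0,9,-0.2,32,1,0,0,0,0,0,0,1,0,0,0,0,0,0,1])

```text
clock: 8.43
position: [0.4052, -0.1308, 0.0539]
ee_rot: [0.189, 0.008, 0.982, -0.013]
contact_force: [0.8, 1.6, 0.8]
width: 0.0856
```

```bash
python3 - <<'E'
from h import *
s=get_state();print(s["position"],Rstate(s).as_matrix(),s["contact_force"],s["qpos"])
im2=get_image("side");cv2.imwrite("pics/d6.png",cv2.resize(im2[150:330,200:440,::-1],None,fx=3,fy=3))
E
```

```text
[ 0.4052 -0.1308  0.0539] [[-0.9285  0.0213  0.3707]
 [ 0.0117  0.9995 -0.0281]
 [-0.3711 -0.0218 -0.9283]] [0.7893 1.6145 0.7687] [-0.6567  0.122   2.3587  0.5613  0.3934 -2.7029]
```

View pics/d6.png

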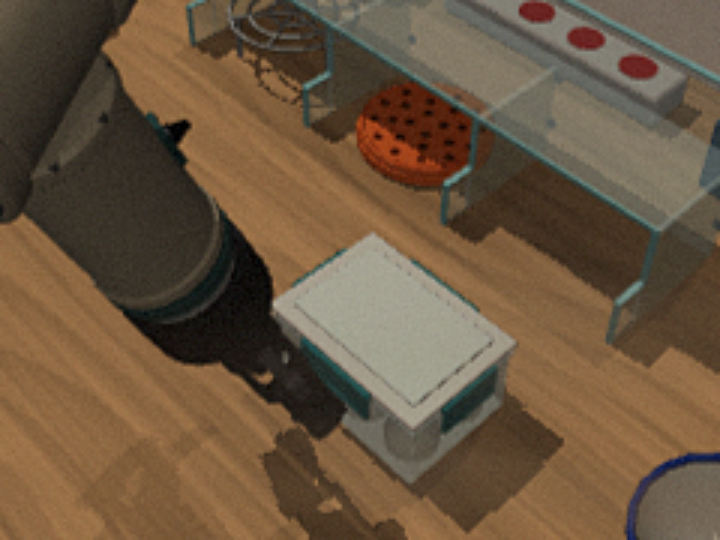

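```bash
python3 - <<'E'
from h import *
rows([.37,-.146,.25],90,0,n=5)
E
```

```text
[-0.3, 4.4, -0.2, -8.0, -4.0, -38.9]
[-0.3, 4.4, -0.2, -5.0, -3.8, -39.4]
[-0.3, 4.4, -0.2, -2.0, -3.6, -39.7]
[-0.3, 4.4, -0.2, 1.0, -3.4, -39.7]
[-0.3, 4.4, -0.2, 4.1, -3.2, -39.5]
```

>>> drive_tool(targets=[-0.3,4.4,-0.2,-4,-4,-39,1,-0.3,4.4,-0.2,-2,-4,-39,1,-0.3,4.4,-0.2,0,-4,-40,1,-0.3,4.4,-0.2,1,-3,-40,1,-0.3,4.4,-0.2,4,-3,-40,1,0,0,10,0,0,0,1,0,0,10,0,0,0,1,0,0,10,0,0,0,1,0,0,10,0,0,0,1,0,0,10,0,0,0,1,0,0,10,0,0,0,1,0,0,10,0,0,0,1])

```text
clock: 9.98
position: [0.3615, -0.1457, 0.2465]
ee_rot: [0.001, 0.576, 0.817, 0.001]
contact_force: [-0.0, 0.4, -0.1]
width: 0.0854
```

>>> drive_tool(targets=[0,0,10,0,0,0,1,0,0,10,0,0,0,1,0,0,10,0,0,0,1,0,0,10,0,0,0,1,0,0,10,0,0,0,1,0,0,10,0,0,0,1,0,0,10,0,0,0,1,0,0,10,0,0,0,1,0,0,10,0,0,0,1,0,0,10,0,0,0,1,0,0,10,0,0,0,1,0,0,0,0,0,0,1])

```text
clock: 11.48
position: [0.3615, -0.1456, 0.2463]
ee_rot: [-0.0, 1.0, 0.001, 0.001]
contact_force: [-0.1, -0.5, -0.2]
width: 0.0857
```

```bash
python3 - <<'E'
from h import *
s=get_state();print(s["position"],Rstate(s).as_matrix(),s["contact_force"],s["qpos"])
a=rows([.365,-.146,.15],-90,25,n=5)
print();a=rows([.38,-.146,.03],-90,25,n=5,start=a)
E
```

```text
[ 0.3615 -0.1456  0.2463] [[ 1.      0.0021  0.0025]
 [ 0.0021 -1.      0.0007]
 [ 0.0025 -0.0007 -1.    ]] [-0.0879 -0.5498 -0.1538] [-0.5638 -0.021   1.8236  0.002   1.3372  1.0045]
[-0.0, 5.0, 0.0, 0.6, 0.1, 19.3]
[-0.0, 5.0, 0.0, -1.0, 0.1, 19.2]
[-0.0, 5.0, 0.0, -2.7, 0.1, 19.1]
[-0.0, 5.0, 0.0, -4.3, 0.1, 18.8]
[-0.0, 5.0, 0.0, -5.9, 0.1, 18.3]

[0.0, 0.0, 0.0, -7.4, 0.0, 23.0]
[0.0, 0.0, 0.0, -7.4, 0.0, 23.0]
[0.0, 0.0, 0.0, -7.4, 0.0, 23.0]
[0.0, 0.0, 0.0, -7.4, 0.0, 23.0]
[0.0, 0.0, 0.0, -7.4, 0.0, 23.0]
```

>>> drive_tool(targets=[0,3,0,0,0,24,1,0,3,0,-1,0,24,1,0,3,0,-2,0,24,1,0,3,0,-3,0,24,1,0,0,0,-2,0,24,1,0,0,0,-2,0,24,1,0,0,0,-2,0,24,1,0,0,0,-2,0,24,1,0,0,0,-2,0,25,1,0,0,0,0,0,0,1])

```text
clock: 12.72
position: [0.3781, -0.1442, 0.0279]
ee_rot: [-0.002, 0.995, 0.001, 0.104]
contact_force: [0.0, -0.6, -0.1]
width: 0.0855
```

```bash
python3 - <<'E'
from h import *
s=get_state();print(s["position"],Rstate(s).as_matrix(),s["contact_force"],s["qpos"])
p=s["position"];a=rows([.48,-.146,.027],-90,12,n=10)
print();a=rows([.58,-.146,.027],-90,25,n=10,start=a)
E
```

```text
[ 0.3781 -0.1442  0.0279] [[ 0.9784  0.003   0.2066]
 [ 0.0022 -1.      0.0041]
 [ 0.2066 -0.0036 -0.9784]] [ 0.0275 -0.6367 -0.1028] [-0.6566  0.1913  2.2941  0.2689  0.5084  0.686 ]
[-0.0, 0.0, 0.0, 10.0, 0.2, 2.2]
[-0.0, 0.0, 0.0, 10.0, 0.2, 2.2]
[-0.0, 0.0, 0.0, 10.0, 0.2, 2.2]
[-0.0, 0.0, 0.0, 10.0, 0.2, 2.2]
[-0.0, 0.0, 0.0, 10.0, 0.2, 2.2]
[-0.0, 0.0, 0.0, 10.0, 0.2, 2.2]
[-0.0, 0.0, 0.0, 10.0, 0.2, 2.2]
[-0.0, 0.0, 0.0, 10.0, 0.2, 2.2]
[-0.0, 0.0, 0.0, 10.0, 0.2, 2.2]
[-0.0, 0.0, 0.0, 10.0, 0.2, 2.2]

[0.0, 1.3, 0.0, 9.8, 0.0, 2.1]
[-0.0, 1.3, 0.0, 9.7, 0.0, 2.3]
[0.0, 1.3, 0.0, 9.7, 0.0, 2.5]
[0.0, 1.3, -0.0, 9.6, 0.0, 2.7]
[-0.0, 1.3, 0.0, 9.6, 0.0, 3.0]
[-0.0, 1.3, 0.0, 9.5, 0.0, 3.2]
[0.0, 1.3, -0.0, 9.4, 0.0, 3.4]
[-0.0, 1.3, -0.0, 9.3, 0.0, 3.6]
[0.0, 1.3, -0.0, 9.2, 0.0, 3.8]
[-0.0, 1.3, 0.0, 9.2, 0.0, 4.0]
```

>>> drive_tool(targets=[0,0,0,9.8,0.5,2.1,1,0,0,0,9.8,0.5,2.1,1,0,0,0,9.8,0.5,2.1,1,0,0,0,7,0.3,1.5,1,0,0,0,7,0,1.5,1,0,0,0,7,0,1.5,1,0,0,0,7,0,1.5,1,0,0,0,7,0,1.5,1,0,0,0,7,0,1.5,1,0,0,0,7,0,1.5,1])

```text
clock: 13.98
position: [0.4566, -0.145, 0.028]
ee_rot: [-0.002, 0.995, 0.001, 0.103]
contact_force: [-7.0, -0.8, 5.5]
width: 0.0856
```

```bash
python3 - <<'E'
from h import *
s=get_state();print(s["position"],Rstate(s).as_matrix(),s["contact_force"],s["qpos"])
im2=get_image("side");cv2.imwrite("pics/d7.png",cv2.resize(im2[150:330,220:460,::-1],None,fx=3,fy=3))
E
```

```text
[ 0.4566 -0.145   0.028 ] [[ 0.979   0.0024  0.204 ]
 [ 0.0014 -1.      0.0049]
 [ 0.2041 -0.0045 -0.9789]] [-6.9913 -0.8239  5.5202] [-0.5369  0.2781  2.1481  0.2091  0.5504  0.8625]
```

View pics/d7.png

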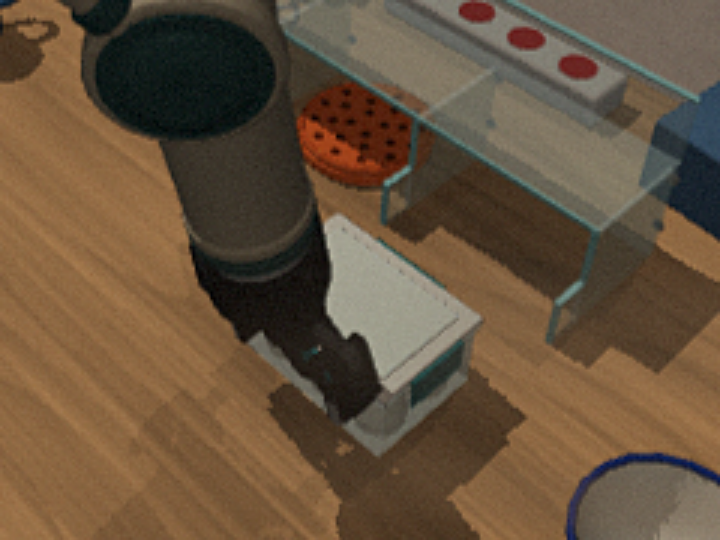

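>>> drive_tool(targets=[0,1,0,8,0,1.7,1,0,1,0,8,0,1.8,1,0,1,0,8,0,2,1,0,1,0,8,0,2.1,1,0,1,0,8,0,2.3,1,0,1,0,8,0,2.4,1,0,1,0,8,0,2.6,1,0,1,0,8,0,2.8,1,0,1,0,8,0,3,1,0,1,0,8,0,3.2,1,0,0,0,0,0,0,1])

```text
clock: 15.4
position: [0.5439, -0.147, 0.0292]
ee_rot: [-0.0, 0.981, 0.0, 0.192]
contact_force: [-0.9, -0.5, 0.1]
width: 0.0856
```

```bash
python3 - <<'E'
from h import *
s=get_state();print(s["position"],Rstate(s).as_matrix(),s["contact_force"],s["qpos"])
im2=get_image("side");cv2.imwrite("pics/d8.png",cv2.resize(im2[130:310,250:490,::-1],None,fx=3,fy=3))
im2=get_image("scene");cv2.imwrite("pics/e8.png",cv2.resize(im2[100:260,200:400,::-1],None,fx=4,fy=3.7))
E
```

```text
[ 0.5439 -0.147   0.0292] [[ 0.9259  0.0002  0.3777]
 [-0.0002 -1.      0.001 ]
 [ 0.3777 -0.0009 -0.9259]] [-0.9452 -0.5449  0.1254] [-0.5092  0.3357  2.1225  0.5119  0.3872  0.614 ]
```

View pics/d8.png

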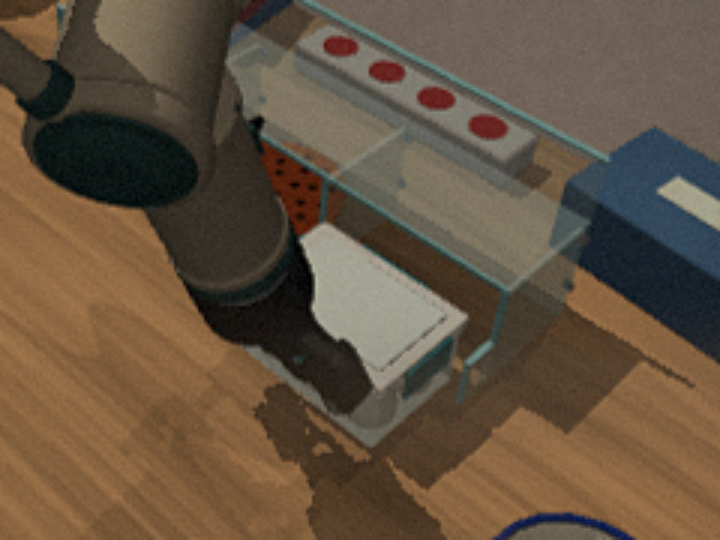

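View pics/e8.png

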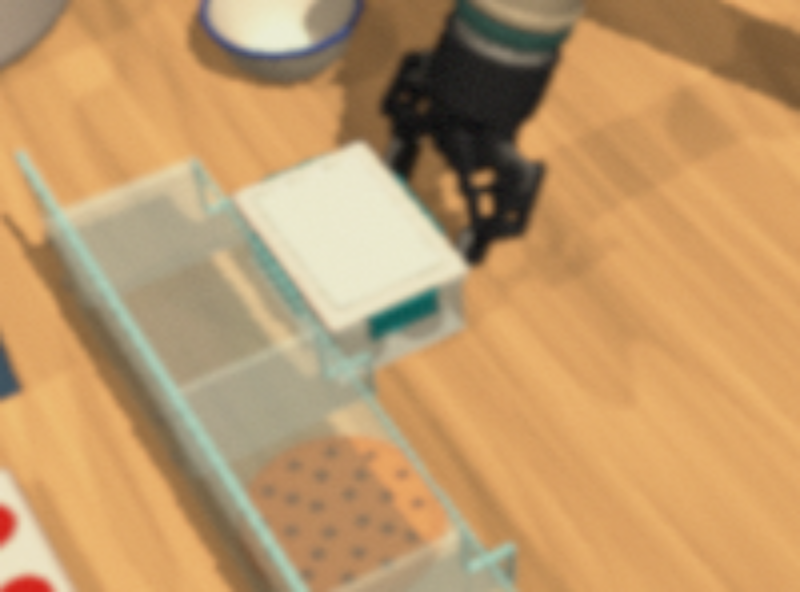

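```bash
python3 - <<'E'
from h import *
B=np.array([(365,142),(238,195),(332,330),(468,268)])/[4,3.7]+[200,100]
LB=[(-.05,-.07),(.05,-.07),(.05,.07),(-.05,.07)]
P=[onz("scene",*q,.072) for q in B];print(fit(P,LB))
W=np.array([(212,210),(348,375)])/[4,3.7]+[200,100];print([onz("scene",*q,.045) for q in W])
E
```

```text
(np.float64(-0.4516461210344733), array([ 0.5963, -0.1412]), array([0.0023, 0.0044, 0.0013, 0.0037]))
[array([ 0.6562, -0.2286,  0.045 ]), array([ 0.6478, -0.0535,  0.045 ])]
```

>>> drive_tool(targets=[0,0,0,7.4,0,3,1,0,0,0,7.4,0,3,1,0,0,0,7.4,0,3,1,0,0,0,7.4,0,3,1,0,0,0,7.4,0,3,1,0,0,0,7.4,0,3,1,0,0,0,7.4,0,3,1,0,0,0,7.4,0,3,1,0,0,0,7.4,0,3,1,0,0,0,7.4,0,3,1,0,0,0,7.4,0,3,1,0,0,0,0,0,0,1])

```text
clock: 17.0
position: [0.631, -0.1462, 0.0291]
ee_rot: [-0.001, 0.981, 0.0, 0.192]
contact_force: [-0.5, 0.2, 0.6]
width: 0.0857
```

```bash
python3 - <<'E'
from h import *
s=get_state();print(s["position"],Rstate(s).as_matrix(),s["contact_force"],s["qpos"])
im2=get_image("side");cv2.imwrite("pics/d9.png",cv2.resize(im2[110:290,270:510,::-1],None,fx=3,fy=3))
im2=get_image("scene");cv2.imwrite("pics/e9.png",cv2.resize(im2[100:260,180:380,::-1],None,fx=4,fy=3.7))
E
```

```text
[ 0.631  -0.1462  0.0291] [[ 0.9264  0.0013  0.3764]
 [ 0.0006 -1.      0.0021]
 [ 0.3765 -0.0017 -0.9264]] [-0.5323  0.1925  0.6068] [-0.4244  0.4252  1.9435  0.3723  0.4461  0.8349]
```

View pics/d9.png

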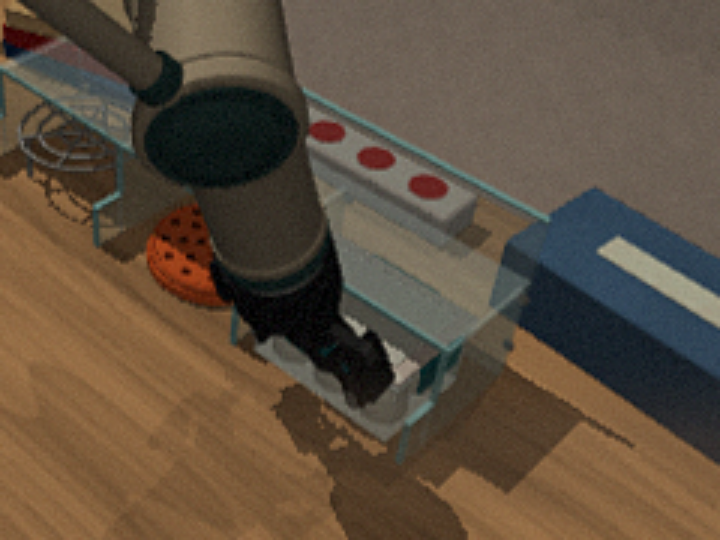

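View pics/e9.png

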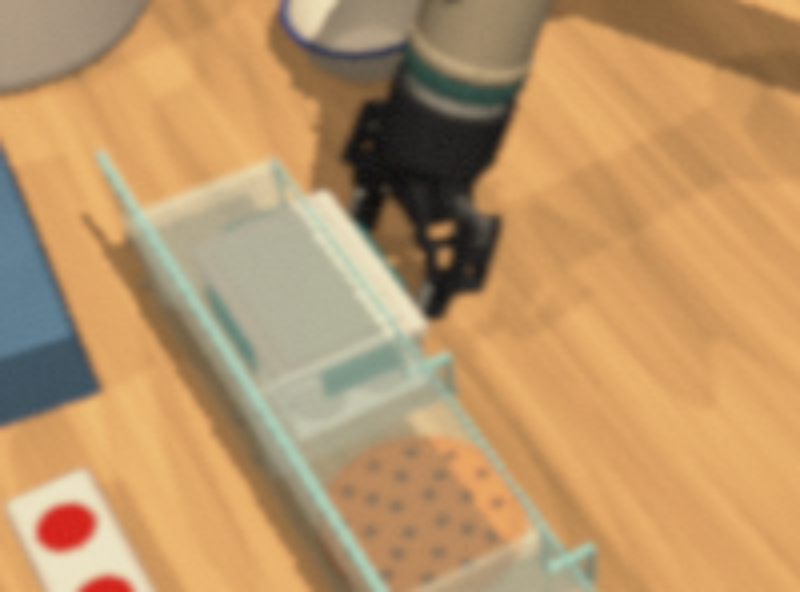

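>>> drive_tool(targets=[0,0,0,4.6,0,1.9,1,0,0,0,4.6,0,1.9,1,0,0,0,4.6,0,1.9,1,0,0,0,3.7,0,1.4,1])

```text
clock: 17.6
position: [0.6482, -0.1458, 0.0286]
ee_rot: [-0.002, 0.982, 0.0, 0.19]
contact_force: [-6.7, -0.8, 4.7]
width: 0.0852
```

>>> drive_tool(targets=[0,0,0,1.8,0,0.8,1,0,0,0,1.8,0,0.8,1])

```text
clock: 17.85
position: [0.652, -0.1458, 0.0285]
ee_rot: [-0.002, 0.982, 0.001, 0.19]
contact_force: [-9.0, -0.3, 7.3]
width: 0.0851
```

>>> drive_tool(targets=[0,0,0,1.8,0,0.8,1])

```text
clock: 17.98
position: [0.6521, -0.1456, 0.028]
ee_rot: [-0.002, 0.982, 0.001, 0.189]
contact_force: [-17.1, -2.4, 11.9]
width: 0.0853
```

>>> drive_tool(targets=[0,0,0,0.5,0,0.2,1,0,0,0,0,0,0,1])

```text
clock: 18.23
position: [0.6521, -0.1456, 0.028]
ee_rot: [-0.002, 0.982, 0.001, 0.189]
contact_force: [-15.1, -2.2, 10.8]
width: 0.0853
```

>>> drive_tool(targets=[0,0,0,-4,0,-1.6,1,0,0,0,-10,0,-4,1,0,0,0,-20,0,-8,1,0,0,0,-30,0,-12,1,0,0,0,-30,0,-12,1,0,-5,0,-20,0,-40,1,0,-5,0,-15,0,-40,1,0,-5,0,0,0,-50,1,0,-5,0,0,0,-50,1,0,0,0,0,0,0,1])

```text
clock: 19.48
position: [0.4824, -0.1481, 0.1944]
ee_rot: [0.001, 1.0, 0.001, 0.023]
contact_force: [0.1, 0.0, -0.3]
width: 0.0854
```

```bash
python3 - <<'E'
from h import *
s=get_state();print(s["clock"],s["position"],s["contact_force"],s["qpos"])
a=get_image("side");b=get_image("scene")
cv2.imwrite("pics/side10.png",a[:,:,::-1]);cv2.imwrite("pics/scene10.png",b[:,:,::-1])
cv2.imwrite("pics/d10.png",cv2.resize(a[110:290,270:510,::-1],None,fx=3,fy=3))
cv2.imwrite("pics/e10.png",cv2.resize(b[100:260,180:380,::-1],None,fx=4,fy=3.7))
E
```

```text
19.475 [ 0.4824 -0.1481  0.1944] [ 0.1348  0.0398 -0.2799] [-0.4489  0.1711  1.7436  0.0194  1.1843  1.1128]
```

View pics/d10.png

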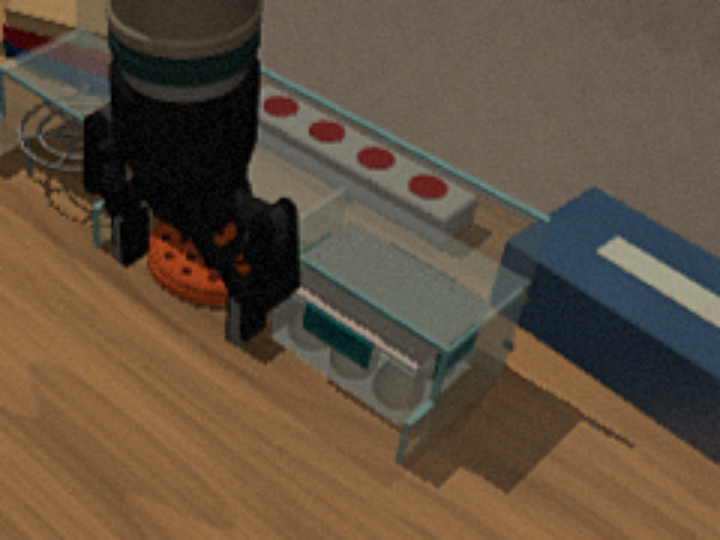

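View pics/e10.png

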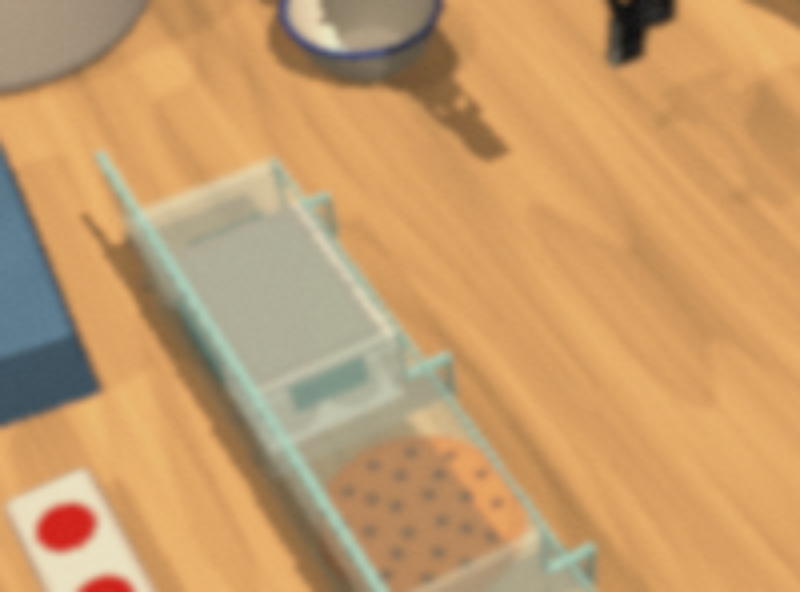

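```bash
python3 - <<'E'
from h import *
B=np.array([(295,203),(393,333)])/[4,3.7]+[180,100]
P=np.array([onz("scene",*q,.072) for q in B]);print(P, np.degrees(np.arctan2(-(P[1]-P[0])[0],(P[1]-P[0])[1])))
import pickle
s=get_state();pickle.dump(s,open("w11.pkl","wb"));im=get_image("wrist");cv2.imwrite("pics/w11.png",im[:,:,::-1])
A=cv2.imread("pics/side0.png");Bm=cv2.imread("pics/side10.png")
# moved-things check
def cen(n,f,lo,hi,box):
    im=cv2.cvtColor(cv2.imread(f),cv2.COLOR_BGR2HSV);m=cv2.inRange(im,lo,hi);M=np.zeros_like(m);x0,y0,x1,y1=box;M[y0:y1,x0:x1]=m[y0:y1,x0:x1];k=cv2.moments(M,True);print(n,f,k["m10"]/k["m00"],k["m01"]/k["m00"],k["m00"])
for f in("scene0","scene10"): cen("liner",f"pics/{f}.png",(3,120,120),(13,255,255),(255,200,330,270));cen("mug",f"pics/{f}.png",(95,80,30),(120,255,160),(420,300,490,370));cen("bowl",f"pics/{f}.png",(105,60,60),(130,255,255),(245,80,295,125))
E
```

```text
[[ 0.6584 -0.21    0.072 ]
 [ 0.6569 -0.0765  0.072 ]] 0.6580037622586336
liner pics/scene0.png 287.3666666666667 234.16666666666666 30.0
mug pics/scene0.png 455.47222222222223 335.358024691358 1620.0
bowl pics/scene0.png 276.27272727272725 110.45454545454545 33.0
liner pics/scene10.png 285.45454545454544 237.06060606060606 33.0
mug pics/scene10.png 455.4531928084315 335.2275263484191 1613.0
bowl pics/scene10.png 263.9 112.35 20.0
```

View pics/w11.png

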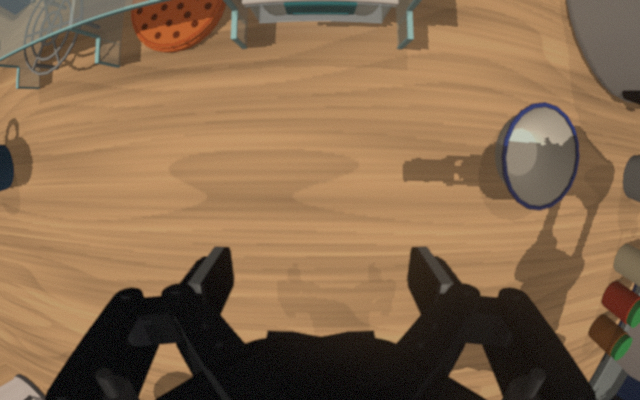

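```bash
python3 -c "
from rig import *;print(sign_off())"
```

```text
the job is handed in; nothing more can be done
None
```

The container is in the empty right bay, pushed back until it stopped against the back panel. I handed the job in at about 19.5 s with the gripper clear of everything.

**Tabs:** All four tabs were already shut. The side, scene and wrist pictures agreed on this, so I pressed none of them.

**Moves:** I pushed the container sideways about 65 mm with the two open fingers, which also took out its 11.8° of yaw. I then pushed it straight in until the force rose to 17 N, and backed away.

**Last checks:**
- **Depth:** The lid's near edge is 25.9 mm behind the shelf's front edge; 26 mm is fully home.
- **Squareness:** Yaw is about 0.7°, close to what I can read from the picture. The sideways offset from the bay's middle is about 2 mm.
- **Level and tabs:** The container looks level. The near, left and right tabs look shut. The far tab faces the back panel and was not checked clearly.

**Checks that failed or disagreed:**
- **Cameras:** The scene and side views differed by 7–9 mm in y, so I steered by the wrist camera and by positions relative to the shelf.
- **Joint 6:** A first tilted approach ran this joint to its limit and it read -2.703 against a stated range of ±2.7. I backed off and turned the gripper half round. This could count as passing the joint's range.
- **Other objects:** The mug measured unmoved. The colour-mask checks on the bowl and liners caught too few pixels to trust, and I did not check the rack by number. They looked unmoved in the last pictures, and I did not see the arm touch them.

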